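Line up the carver's mallets by size

TASK

Stand the four wooden mallets, handle up, on the row of cork pads in order of size, each centred on its own pad: the largest on the pad next to the horn speaker, going down to the smallest on the pad at the wax tin's end. Do not knock any mallet over, and leave the wax tin where it is.

Things in the scene. Friction and masses are not known exactly. Their poses are not given: they have to be found in the camera images.
- mallet_a: the smallest of four turned pale-wood carver's mallets, standing on its head with the handle up: 105 mm tall in all, head 46 mm across and 44 mm high at the bottom, then a round handle 24 mm in diameter (28 mm at a small rim 8 mm under its top end); about 0.12 kg, more or less by a third. Origin: centre of its underside; z up along the handle
- mallet_b: the second smallest of four turned pale-wood carver's mallets, standing on its head with the handle up: 130 mm tall in all, head 54 mm across and 57 mm high at the bottom, then a round handle 24 mm in diameter (28 mm at a small rim 8 mm under its top end); about 0.18 kg, more or less by a third. Origin: centre of its underside; z up along the handle
- mallet_c: the second largest of four turned pale-wood carver's mallets, standing on its head with the handle up: 155 mm tall in all, head 62 mm across and 70 mm high at the bottom, then a round handle 24 mm in diameter (28 mm at a small rim 8 mm under its top end); about 0.28 kg, more or less by a third. Origin: centre of its underside; z up along the handle
- mallet_d: the largest of four turned pale-wood carver's mallets, standing on its head with the handle up: 180 mm tall in all, head 70 mm across and 83 mm high at the bottom, then a round handle 24 mm in diameter (28 mm at a small rim 8 mm under its top end); about 0.40 kg, more or less by a third. Origin: centre of its underside; z up along the handle
- pad_1: cork pad 1 of four alike in a row, a fixed disc 78 mm across and 4 mm thick on a dark plank 18 mm thick, 95 mm from pad to pad. Origin: centre of the pad's underside, which is the plank's top; the mallet stands on the pad 4 mm above that. z is up, y runs along the row from pad_1 towards pad_4, x across the row, away from the robot
- pad_2: cork pad 2 of four alike in a row, a fixed disc 78 mm across and 4 mm thick on a dark plank 18 mm thick, 95 mm from pad to pad. Origin: centre of the pad's underside, which is the plank's top; the mallet stands on the pad 4 mm above that. z is up, y runs along the row from pad_1 towards pad_4, x across the row, away from the robot
- pad_3: cork pad 3 of four alike in a row, a fixed disc 78 mm across and 4 mm thick on a dark plank 18 mm thick, 95 mm from pad to pad. Origin: centre of the pad's underside, which is the plank's top; the mallet stands on the pad 4 mm above that. z is up, y runs along the row from pad_1 towards pad_4, x across the row, away from the robot
- pad_4: cork pad 4 of four alike in a row, a fixed disc 78 mm across and 4 mm thick on a dark plank 18 mm thick, 95 mm from pad to pad. Origin: centre of the pad's underside, which is the plank's top; the mallet stands on the pad 4 mm above that. z is up, y runs along the row from pad_1 towards pad_4, x across the row, away from the robot
- speaker: fixed table speaker, a dark wooden box (65 x 80 mm, 66 mm high) with a brass horn on top, 195 mm high in all, standing on the bench beyond one end of the row, 115 mm from the centre of the end pad; which end differs from start to start. Origin: centre of its underside, on the bench; z up, y along the row
- wax_tin: closed round metal tin, 78 mm across and 34 mm high, loose on the bench beyond the other end of the row, 115 mm from the end pad; not to be moved. Origin: centre of its underside; z up
Not all that is in view belongs to the job. What is shaped like the mallet_d but green or red is not meant.

How it is judged:
By the outcome, as a careful person would: the job done as asked, in the order asked, and still so for the second after the job is handed in, with the robot touching nothing.
It also fails if it takes over 99 s, if anything falls off the work surface, if the arm or the gripper's body presses on something with over 40 N, if the wrist force passes 120 N, or if a joint passes its speed limit or range.

ROBOT

A 6-joint arm with a two-finger parallel gripper is mounted at the origin on the work surface. World frame = base frame: x ahead of the robot, y to its left, z up, the work surface at z = 0. Lengths are in m, angles in rad, forces in N, time in s.
With the tool pointing down it reaches from about 0.3 to 0.775 m from the base axis. Payload 14.6 kg.
Tool frame: the origin (TCP) lies at the very end of the fingers, on their centre line; the grasp point (between the pads) lies 19 mm behind it; z points along the fingers, y is the line along which they close (so a half turn about z gives the same grasp; the last joint's range is limited). The gripper opens to 94 mm and grips with 3 to 60 N. Pads are 16 mm wide; open, the fingers measure 119 mm over their backs; the gripper's body (75 mm by 177 mm) begins 78 mm behind the grasp point.
Start: joints at [-1.238, 0.3, 1.521, -0, 1.321, -0.067], TCP at [0.214, -0.507, 0.205] pointing down, gripper open.
Joint ranges: [-3.03, 3.03], [-0.79, 2.21], [0.23, 2.52], [-1.04, 4.18], [0, 3.07], [-2.55, 2.55]. Speed limits (rad/s): [2.22, 2.22, 2.57, 3.14, 3.14, 3.14].

INTERFACE

Orientations are given as [roll, pitch, yaw] about the fixed x, y, z axes, in that order (R = Rz(yaw) Ry(pitch) Rx(roll)).
In Python, from station import ctrl, camera, camera_info, finder gives the robot as it stands.
- The arm moves only by the tool carry_out, never from a script. Its argument "motion" is a list of rows, each a list of 2 entries, a list of its own where there are three numbers: the shift along the tool's x, y, z as a fraction of full scale, then the turn about the tool's z as a fraction of full scale. A call has 1 to 12 rows; each row is the pose to reach, as a shift and turn from the pose commanded when the call began, along the tool's axes at that moment, turning the shorter way round; what a row does not reach only later rows make up. Full scale, the value 1, is 200 mm for a shift and 360 degrees for a turn. A row lasts 1/10 s, in which the tool goes at most 50 mm and 8.59 degrees, less where a joint would pass 70% of its speed; a pose out of reach is approached as far as the arm can. A call with a number of a shift or a turn outside -1 to 1 is refused whole. A call with a gripper value outside its range is refused whole. "hand" is the closure, from -1 (fully open) to 1 (shut), set as the call begins (left out, the last holds). The fingers move at their own pace and stop on an object; "force" is the grip in N (left out, the last holds). Time passes only in rows, so rows that repeat a pose let the fingers close. It gives the time, the measured TCP pose, the force, the opening and the grip force at its end, in the units of the state.
- ctrl.get_obs(): the state, without advancing time (a new reading comes with each control period).
- camera(name): name is "scene" or "top" or "wrist"; returns (picture, depth): 384x512x3 uint8, blue, green, red; 384x512 float32, m along the optical axis (not along the pixel's ray), 0 where there is no reading.
- camera_info(name): a dict with "camera_matrix" (3x3 intrinsics, pixels), "dist_coeffs" ([k1, k2, p1, p2, k3] as OpenCV has them; the pictures are not rectified), "origin" and "attitude" of the camera in the world. Camera axes: x right, y down, z forward; pixel columns grow to the right and rows downward; lengths in m; the calibration is good to about 2 mm. A picture is of the moment at which its call begins: read the wrist's pose just before it. camera_info takes no time and is no camera call; for the wrist camera it gives the pose at the moment of the call.
- ctrl.hand_in(): hands the job in; it is judged then, once.
Trained networks look in the newest picture that a camera, given by its name, has taken for a name from the list of things; names that differ only in an ending like _2 or _b are one class to them, and where a whole thing is asked for, a point or a joint stands for the part that bears it (a point fixed in the world has none). Each returns a list of dicts, best first, with "conf" (0 to 1); they miss things now and then, are a little off and sometimes report something else, mostly with a low value. They report only what shows in the picture. A call takes as long as a camera call. They do not tell look-alikes from the thing itself.
- finder.boxes_of(camera, query): "location" ([column, row] in pixels, amid what is visible of it).
- finder.cut_out(camera, query): "mask" (384x512 bool, what is visible of it) and "location" ([column, row] in pixels, amid what is visible of it).
- finder.pinpoint(camera, query): "location" ([column, row] in pixels: a listed point, or the origin of a listed thing).
The state is a dict: "time_s": time; "qpos": joint angles; "joint_vel": joint speeds; "tau": joint torques, N m; "ee_pos": TCP position; "eef_rot": TCP orientation; "force": force on the tool from outside, world axes, zero at the start; "moment": the same for the moment, N m; "grip_width": finger opening in m; "grip_force": force on a finger pad.
Only numpy, scipy, OpenCV 4.12 (cv2) and the standard library are available. Lean on these libraries where they do the work, as an engineer would, in place of code of your own. Each camera call takes 0.05 s, during which the arm holds its last target. There are 200 camera calls.

## Working session

There is one attempt and no reset: what is moved stays moved. The work goes in short steps, Python scripts to look and compute and a tool call to move; the robot and the scene stay as the last step left them, time stands still between calls to the robot, and variables do not carry over. Pictures are saved under pics/ and viewed, at most 14 in all, crops included, and the job is handed in when it is done.

Besides the shell and the picture viewer there is one more tool, called after "Request:" as a command line: name --argument value ..., lists and objects as JSON in quotes. carry_out: Moves the arm, as the interface text tells. Its arguments: {"type":"object","properties":{"motion":{"type":"array","items":{"type":"array"}},"hand":{"type":"number"},"force":{"type":"number"}},"required":["motion"]}

```bash
mkdir -p pics; ls; cat > h.py <<'E'
import numpy as np, cv2
from station import ctrl, camera, camera_info, finder
from scipy.spatial.transform import Rotation as R
def pose(name):
    i=camera_info(name); a=np.array(i["attitude"],float)
    M=a if a.shape==(3,3) else (R.from_euler('xyz',a).as_matrix() if a.size==3 else R.from_quat(a).as_matrix())
    return np.array(i["camera_matrix"]),np.array(i["dist_coeffs"]),np.array(i["origin"]),M
def cloud(name,depth):
    K,d,o,M=pose(name); h,w=depth.shape
    g=np.stack(np.meshgrid(np.arange(w),np.arange(h)),-1).reshape(-1,1,2).astype(np.float64)
    n=cv2.undistortPoints(g,K,d).reshape(-1,2)
    p=np.c_[n,np.ones(len(n))]*depth.reshape(-1,1)
    return (p@M.T+o).reshape(h,w,3)
E
python3 - <<'E'
from h import *
print({k:v for k,v in camera_info("top").items()}); print(camera_info("scene")["origin"],camera_info("scene")["attitude"])
print(ctrl.get_obs())
for n in("scene","top"):
    p,d=camera(n); cv2.imwrite(f"pics/{n}0.png",p)
    np.savez(f"{n}0.npz",p=p,c=cloud(n,d),d=d)
    for q in("mallet_a","pad_1","speaker","wax_tin"):
        for r in finder.pinpoint(n,q):
            u,v=[int(round(x)) for x in r["location"]]
            print(n,q,round(r["conf"],2),u,v,cloud(n,d)[min(max(v,0),383),min(max(u,0),511)].round(3) )
E
```

```text
pics
{'camera_matrix': array([[473.50923431,   0.        , 264.65666005],
       [  0.        , 473.50923431, 187.70958515],
       [  0.        ,   0.        ,   1.        ]]), 'dist_coeffs': array([-0.00756553,  0.        ,  0.        ,  0.        ,  0.        ]), 'origin': array([0.42238248, 0.00904972, 1.18341165]), 'attitude': array([-3.07935345, -0.00416253, -1.54076163])}
[1.05840686 0.20218728 0.64914353] [-2.36781349 -0.00877333  1.93923777]
{'time_s': 0.0, 'qpos': array([-1.23758170e+00,  3.00474320e-01,  1.52159547e+00,  5.00831229e-06,
        1.32066728e+00, -6.65832633e-02]), 'joint_vel': array([-0.00115656, -0.00028772, -0.00278559, -0.00052423, -0.00018571,
       -0.00024248]), 'tau': array([ 3.68675855e-04, -5.31807268e+01, -3.52736449e+01,  7.08416803e-02,
        2.43924907e-02, -8.80518724e-05]), 'ee_pos': array([ 0.21399934, -0.50637729,  0.20487847]), 'eef_rot': array([-3.14045110e+00, -8.09829311e-05,  3.99796601e-01]), 'force': array([-0.31471587, -1.4785976 ,  0.39100976]), 'moment': array([ 0.02631678, -0.01445133,  0.02724993]), 'grip_force': 0.0, 'grip_wi
[... 419 characters left out ...]
scene pad_1 0.58 218 236 [ 0.645 -0.046  0.021]
scene pad_1 0.56 305 269 [0.656 0.144 0.023]
scene speaker 0.68 364 290 [0.677 0.256 0.05 ]
scene wax_tin 0.69 136 211 [ 0.656 -0.236  0.032]
top mallet_a 0.97 349 214 [ 0.436 -0.19   0.088]
top mallet_a 0.94 387 178 [ 0.522 -0.278  0.084]
top mallet_a 0.77 288 211 [ 0.439 -0.051  0.044]
top mallet_a 0.73 354 263 [ 0.323 -0.206  0.079]
top mallet_a 0.69 194 211 [0.432 0.173 0.054]
top mallet_a 0.6 244 208 [0.441 0.051 0.147]
top pad_1 0.97 248 125 [0.65  0.052 0.019]
top pad_1 0.9 207 129 [0.636 0.154 0.021]
top pad_1 0.86 327 132 [ 0.638 -0.144  0.023]
top speaker 0.76 166 126 [0.632 0.246 0.066]
top wax_tin 0.97 374 132 [ 0.639 -0.258  0.033]
```

View pics/scene0.png

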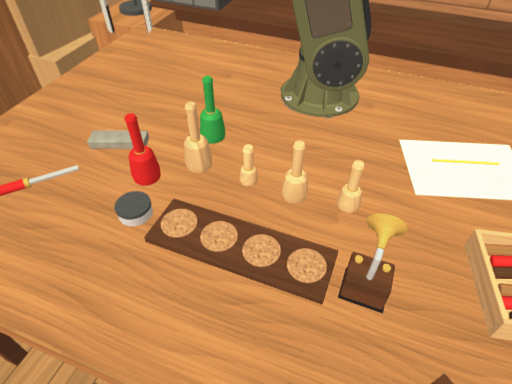

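View pics/top0.png

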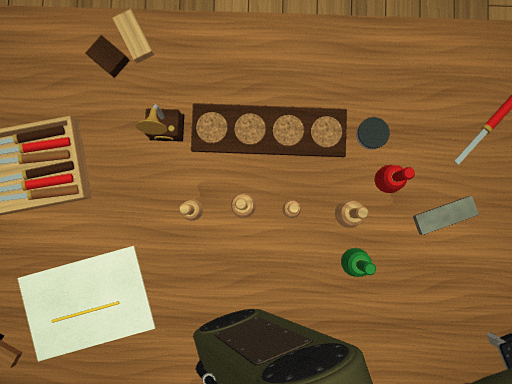

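```bash
python3 - <<'E'
from h import *
# cloud-based: cluster in height bands per image
for n in("scene","top"):
    z=np.load(f"{n}0.npz"); c=z["c"]; p=z["p"]
    for lo,hi in((.09,.25),):
        m=((c[...,2]>lo)&(c[...,2]<hi)&(z["d"]>0)&(c[...,0]>.2)&(c[...,0]<.8)&(abs(c[...,1])<.4)).astype(np.uint8)
        k,l,s,_=cv2.connectedComponentsWithStats(m)
        for i in range(1,k):
            if s[i,4]<20: continue
            q=c[l==i]; t=q[q[:,2]>np.percentile(q[:,2],97)-.008]
            print(n,"box",s[i,:5],"zmax",np.percentile(q[:,2],97).round(3),"topmean",t.mean(0).round(3),"n",len(t),"mid xy",((t[:,:2].min(0)+t[:,:2].max(0))/2).round(3),"bgr",p[l==i].mean(0).round())
c=np.load("top0.npz")["c"]; p=np.load("top0.npz")["p"]
print("bench",np.median(c[60:90,300:340,2]),"left", c[330,260],c[60,260])
E
```

```text
scene box [ 302   50   61   41 1807] zmax 0.248 topmean [0.223 0.062 0.245] n 254 mid xy [0.221 0.058] bgr [58. 70. 73.]
scene box [202  75  13  36 329] zmax 0.18 topmean [ 0.326 -0.217  0.177] n 64 mid xy [ 0.324 -0.219] bgr [ 66. 146.  63.]
scene box [185 101  15  38 379] zmax 0.18 topmean [ 0.443 -0.199  0.177] n 80 mid xy [ 0.441 -0.2  ] bgr [108. 171. 220.]
scene box [124 113  20  39 426] zmax 0.18 topmean [ 0.53  -0.297  0.177] n 94 mid xy [ 0.528 -0.298] bgr [ 39.  46. 201.]
scene box [292 140  14  30 317] zmax 0.155 topmean [0.456 0.06  0.152] n 96 mid xy [0.453 0.059] bgr [119. 187. 234.]
scene box [242 144  12  12 105] zmax 0.106 topmean [ 0.45  -0.059  0.103] n 80 mid xy [ 0.449 -0.06 ] bgr [133. 209. 246.]
scene box [350 160  15  21 230] zmax 0.13 topmean [0.441 0.185 0.128] n 99 mid xy [0.439 0.185] bgr [124. 194. 239.]
scene box [ 366  213   42   61 1061] zmax 0.191 topmean [0.621 0.258 0.188] n 155 mid xy [0.622 0.259] bgr [101. 181. 219.]
top box [135 104  32  30 506] zmax 0.19 topmean [0.618 0.258 0.188] n 61 mid xy [0.619 0.258] bgr [ 44.  93. 121.]
top box [392 167
[... 219 characters left out ...]
8.]
top box [179 203  14  12 127] zmax 0.132 topmean [0.436 0.184 0.129] n 90 mid xy [0.436 0.185] bgr [ 87. 146. 182.]
top box [288 202  12  12 110] zmax 0.108 topmean [ 0.446 -0.06   0.104] n 82 mid xy [ 0.446 -0.06 ] bgr [ 95. 157. 193.]
top box [350 206  19  13 184] zmax 0.182 topmean [ 0.439 -0.201  0.179] n 107 mid xy [ 0.439 -0.201] bgr [ 71. 118. 151.]
top box [356 260  20  15 204] zmax 0.182 topmean [ 0.321 -0.219  0.179] n 109 mid xy [ 0.321 -0.219] bgr [40. 99. 31.]
top box [201 309  65  21 374] zmax 0.248 topmean [0.223 0.06  0.244] n 84 mid xy [0.22  0.061] bgr [24. 29. 31.]
bench -0.000679900766076269 left [0.23959841 0.00786785 0.40246872] [ 0.8223302   0.02801824 -0.00154985]
```

Scene and top views, 6 mallet-like things (top-view pixels of the tops):
- The pale ones are d at (359,212), c at (241,204), b at (186,209) and a at (294,208). Their measured tops are 180, 155, 130 and 105 mm, as the text gives.
- The red one at (403,174) and the green one at (366,267) are also 180 mm tall, but they are look-alikes.
- The speaker is at the +y end (165,122) and the tin at the -y end (374,132).

So mallet_d is the pale one at (359,212). I'll confirm it in a crop while fitting the pads.

```bash
python3 - <<'E'
from h import *
for n in("scene","top"):
    z=np.load(f"{n}0.npz"); c=z["c"]; p,_=camera(n)
    for r in finder.cut_out(n,"pad_1"):
        if r["conf"]<.3: continue
        q=c[r["mask"]]; q=q[abs(q[:,2]-.022)<.01]
        (x,y),(w,h),a=cv2.fitEllipse(cv2.convexHull((q[:,:2]*10000).astype(np.float32)).astype(np.float32))
        print(n,round(r["conf"],2),"c",round(x/1e4,4),round(y/1e4,4),"d",round(w/1e4,4),round(h/1e4,4),"z",np.median(q[:,2]).round(4),len(q),r["location"])
p=np.load("top0.npz")["p"][150:300,160:430]
cv2.imwrite("pics/crop.png",cv2.resize(p,None,fx=2.9,fy=2.9,interpolation=cv2.INTER_CUBIC))
E
```

```text
scene 0.77 c 0.6411 0.0483 d 0.0743 0.0811 z 0.0214 953 [259.1, 250.8]
scene 0.74 c 0.6399 -0.0465 d 0.0766 0.0826 z 0.0214 924 [216.4, 238.3]
scene 0.64 c 0.6422 -0.1402 d 0.0752 0.0762 z 0.0215 790 [179.5, 222.9]
scene 0.55 c 0.6423 0.1431 d 0.0786 0.0808 z 0.0214 1120 [304.3, 263.4]
top 0.77 c 0.6408 -0.0474 d 0.0793 0.0802 z 0.0212 805 [286.4, 130.9]
top 0.74 c 0.6428 0.1442 d 0.0775 0.0784 z 0.0213 769 [209.7, 128.9]
top 0.71 c 0.6417 0.0473 d 0.0755 0.076 z 0.0213 746 [254.4, 124.0]
top 0.57 c 0.6392 -0.1415 d 0.0752 0.0794 z 0.0211 779 [325.9, 132.8]
```

View pics/crop.png

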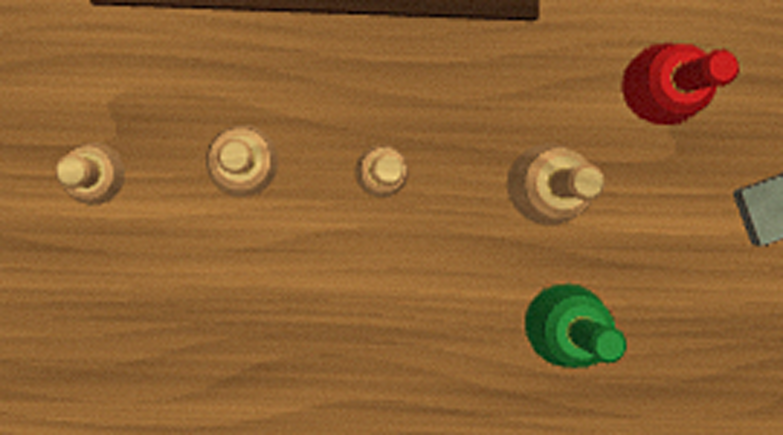

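The crop confirms it: the pale 180 mm mallet is at crop (560,185), with red and green beside it. The pads centre at x≈0.641 and y≈0.1434, 0.0484, -0.0466 and -0.1416, top z≈0.022. From the speaker end the order is d, c, b, a.

Request:
carry_out --motion '[[[0.4, -0.23, -0.12], 0.03], [[0.8, -0.47, -0.12], 0.0636], [[0.8, -0.47, -0.12], 0.0636], [[0.8, -0.47, -0.12], 0.0636], [[0.8, -0.47, -0.12], 0.0636], [[0.8, -0.47, -0.12], 0.0636]]' --hand -0.2 --force 30

```text
time_s: 1.3
ee_pos: [0.3252, -0.3575, 0.2297]
eef_rot: [3.141, -0.0, 0.002]
force: [0.2, -0.1, 0.3]
grip_width: 0.0566
grip_force: 0.0
```

Request:
carry_out --motion '[[[0.3, -0.4, 0], 0], [[0.5765, -0.785, 0], 0], [[0.5765, -0.785, 0], 0], [[0.5765, -0.785, 0], 0], [[0.5765, -0.785, 0], 0], [[0.5765, -0.785, 0], 0]]'

```text
time_s: 1.9
ee_pos: [0.4401, -0.2013, 0.2291]
eef_rot: [-3.142, 0.001, 0.001]
force: [-0.2, -1.0, 0.5]
grip_width: 0.0562
grip_force: 0.0
```

```bash
cat > w.py <<'E'
from h import *
import sys
o=ctrl.get_obs(); c0=pose("wrist"); p,d=camera("wrist"); cv2.imwrite(f"pics/{sys.argv[1]}.png",p)
c=cloud("wrist",d); lo,hi=map(float,sys.argv[2:4])
m=((d>0)&(c[...,2]>lo)&(c[...,2]<hi)).astype(np.uint8)
k,l,s,_=cv2.connectedComponentsWithStats(m)
print("tcp",o["ee_pos"].round(4),"cam",c0[2].round(3))
for i in range(1,k):
    if s[i,4]<60: continue
    q=c[l==i]; print(s[i],q.mean(0).round(4),"mid",((q.min(0)+q.max(0))/2).round(4),"ext",np.ptp(q,axis=0).round(3))
E
python3 w.py w1 .17 .19
```

```text
tcp [ 0.4401 -0.2013  0.2291] cam [ 0.522 -0.202  0.409]
[360  92  34  35 897] [ 0.5267 -0.298   0.1792] mid [ 0.5265 -0.2989  0.1773] ext [0.027 0.024 0.011]
[240 197  31  29 687] [ 0.4418 -0.2026  0.1791] mid [ 0.4402 -0.2027  0.1772] ext [0.026 0.027 0.011]
```

Request:
carry_out --motion '[[[0.003, 0.004, 0.15], 0], [[0.003, 0.004, 0.3], 0], [[0.003, 0.004, 0.45], 0], [[0.003, 0.004, 0.515], 0], [[0.003, 0.004, 0.515], 0], [[0.003, 0.004, 0.515], 0]]'

```text
time_s: 2.55
ee_pos: [0.4409, -0.2025, 0.1275]
eef_rot: [3.141, -0.001, -0.001]
force: [0.2, 1.1, 0.7]
grip_width: 0.0565
grip_force: 0.0
```

Request:
carry_out --motion '[[[0, 0, 0], 0], [[0, 0, 0], 0], [[0, 0, 0], 0], [[0, 0, 0], 0], [[0, 0, 0], 0], [[0, 0, 0], 0], [[0, 0, 0], 0], [[0, 0, 0], 0]]' --hand 1 --force 30

```text
time_s: 3.35
ee_pos: [0.4409, -0.2017, 0.1267]
eef_rot: [3.141, -0.0, 0.0]
force: [-0.7, 0.4, 5.7]
grip_width: 0.0252
grip_force: 30.0
```

Request:
carry_out --motion '[[[0, 0, -0.1], 0], [[0, 0, -0.2], 0], [[0, 0, -0.3], 0], [[0.06, -0.1, -0.3], 0], [[0.14, -0.24, -0.3], 0], [[0.23, -0.4, -0.3], 0], [[0.32, -0.55, -0.3], 0], [[0.41, -0.7, -0.3], 0], [[0.47, -0.8, -0.3], 0], [[0.5, -0.85, -0.3], 0], [[0.5, -0.85, -0.3], 0]]'

```text
time_s: 4.45
ee_pos: [0.5407, -0.0307, 0.1857]
eef_rot: [-3.141, 0.001, 0.002]
force: [0.5, -0.7, -3.8]
grip_width: 0.0255
grip_force: 30.0
```

Request:
carry_out --motion '[[[0.05, -0.08, 0], 0], [[0.13, -0.22, 0], 0], [[0.22, -0.38, 0], 0], [[0.31, -0.54, 0], 0], [[0.4, -0.69, 0], 0], [[0.47, -0.8, 0], 0], [[0.506, -0.87, 0], 0], [[0.506, -0.87, 0], 0], [[0.506, -0.87, 0], 0], [[0.506, -0.87, 0], 0]]'

```text
time_s: 5.45
ee_pos: [0.6415, 0.141, 0.1865]
eef_rot: [3.141, 0.001, -0.001]
force: [0.2, -0.2, -3.4]
grip_width: 0.0252
grip_force: 30.0
```

```bash
cat > t.py <<'E'
from h import *
import sys
print("tcp",ctrl.get_obs()["ee_pos"].round(4))
p,d=camera("top" if len(sys.argv)<6 else sys.argv[5]); n="top" if len(sys.argv)<6 else sys.argv[5]
cv2.imwrite(f"pics/{sys.argv[1]}.png",p); c=cloud(n,d)
# pale pixels in a horizontal slab, bounded y
ylo,yhi=map(float,sys.argv[2:4]); zs=sys.argv[4].split(",")
hsv=cv2.cvtColor(p,cv2.COLOR_BGR2HSV)
for s in zs:
    z=float(s); m=(d>0)&(abs(c[...,2]-z)<.006)&(c[...,1]>ylo)&(c[...,1]<yhi)&(c[...,0]>.55)&(c[...,0]<.73)
    q=c[m]; print(z,m.sum(), q.mean(0).round(4) if len(q) else "", "mid",((q.min(0)+q.max(0))/2).round(4) if len(q) else "", np.ptp(q,axis=0).round(3) if len(q) else "")
E
python3 t.py s1 .09 .2 .02,.05,.08,.1,.12,.13,.14 scene
```

```text
tcp [0.6415 0.141  0.1865]
0.02 2138 [0.6611 0.145  0.0188] mid [0.6442 0.1419 0.0194] [0.121 0.104 0.011]
0.05 0  mid  
0.08 143 [0.6596 0.1439 0.0809] mid [0.6494 0.1409 0.0801] [0.039 0.069 0.012]
0.1 171 [0.6579 0.1452 0.0998] mid [0.6496 0.1414 0.1   ] [0.037 0.065 0.012]
0.12 162 [0.6574 0.1446 0.1201] mid [0.6494 0.1409 0.12  ] [0.033 0.06  0.012]
0.13 246 [0.6538 0.1438 0.1314] mid [0.6375 0.141  0.13  ] [0.056 0.057 0.012]
0.14 429 [0.6449 0.1425 0.1398] mid [0.6362 0.1413 0.1399] [0.054 0.054 0.012]
```

View pics/s1.png

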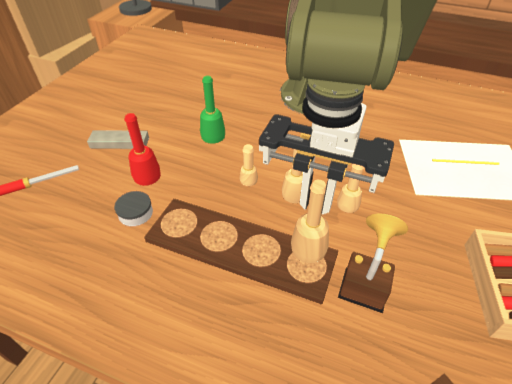

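Mallet d is held over the end pad beside the speaker at pixel (310,240), with the head about at pixel (307,262). It may be hanging a few mm toward the robot, so I'll measure its axis.

```bash
python3 - <<'E'
from h import *
p,d=camera("scene"); c=cloud("scene",d)
hsv=cv2.cvtColor(p,cv2.COLOR_BGR2HSV)
for z in np.arange(.065,.26,.012):
    m=(d>0)&(abs(c[...,2]-z)<.006)&(c[...,1]>.09)&(c[...,1]<.2)&(c[...,0]>.56)&(c[...,0]<.72)&(hsv[...,1]>70)&(hsv[...,2]>110)
    q=c[m]
    if len(q)<20: continue
    # fit circle to side points
    A=np.c_[2*q[:,:2],np.ones(len(q))]; s=np.linalg.lstsq(A,(q[:,:2]**2).sum(1),rcond=None)[0]
    print(round(z,3),len(q),"circle",s[:2].round(4),"r",np.sqrt(s[2]+s[0]**2+s[1]**2).round(4),"xmax",np.percentile(q[:,0],98).round(4))
E
```

```text
0.065 87 circle [0.6347 0.1408] r 0.0329 xmax 0.6685
0.077 125 circle [0.6349 0.1408] r 0.0342 xmax 0.6697
0.089 177 circle [0.6351 0.1409] r 0.0336 xmax 0.6692
0.101 172 circle [0.6355 0.1409] r 0.0322 xmax 0.6685
0.113 164 circle [0.636  0.1409] r 0.0308 xmax 0.6672
0.125 178 circle [0.6364 0.1408] r 0.0293 xmax 0.6664
0.137 448 circle [0.6392 0.1414] r 0.0217 xmax 0.6642
0.149 109 circle [0.6336 0.1406] r 0.0162 xmax 0.6527
0.161 60 circle [0.6383 0.1408] r 0.0113 xmax 0.6505
0.173 63 circle [0.6387 0.1409] r 0.0114 xmax 0.6507
0.185 70 circle [0.6401 0.1409] r 0.0109 xmax 0.6512
0.197 69 circle [0.641  0.1397] r 0.011 xmax 0.652
0.209 76 circle [0.6353 0.1402] r 0.0159 xmax 0.6519
0.221 77 circle [0.6343 0.1429] r 0.0167 xmax 0.6523
0.233 143 circle [0.6422 0.1419] r 0.0105 xmax 0.6537
0.245 67 circle [0.6407 0.1439] r 0.0088 xmax 0.6503
```

Request:
carry_out --motion '[[[0.01, -0.0125, 0.05], 0], [[0.01, -0.0125, 0.1], 0], [[0.01, -0.0125, 0.15], 0], [[0.01, -0.0125, 0.175], 0], [[0.01, -0.0125, 0.185], 0], [[0.01, -0.0125, 0.19], 0], [[0.01, -0.0125, 0.195], 0], [[0.01, -0.0125, 0.195], 0], [[0.01, -0.0125, 0.195], 0]]'

```text
time_s: 6.45
ee_pos: [0.6447, 0.1451, 0.1496]
eef_rot: [-3.141, -0.004, 0.0]
force: [-2.0, -0.0, 9.3]
grip_width: 0.0251
grip_force: 30.0
```

```bash
cat > ax.py <<'E'
from h import *
import sys
yc,zt=map(float,sys.argv[1:3]); print(ctrl.get_obs()["ee_pos"].round(4),ctrl.get_obs()["force"].round(1))
p,d=camera("scene"); c=cloud("scene",d); hsv=cv2.cvtColor(p,cv2.COLOR_BGR2HSV)
for z in np.arange(.03,zt,.012):
    m=(d>0)&(abs(c[...,2]-z)<.006)&(abs(c[...,1]-yc)<.042)&(c[...,0]>.56)&(c[...,0]<.72)&(hsv[...,1]>70)&(hsv[...,2]>110)
    q=c[m]
    if len(q)<20: continue
    A=np.c_[2*q[:,:2],np.ones(len(q))]; s=np.linalg.lstsq(A,(q[:,:2]**2).sum(1),rcond=None)[0]
    print(round(z,3),len(q),s[:2].round(4),"r",np.sqrt(s[2]+s[0]**2+s[1]**2).round(4))
E
python3 ax.py .1434 .21
```

```text
[0.6447 0.1451 0.1496] [-2.  -0.   9.3]
0.03 83 [0.6376 0.1436] r 0.034
0.042 121 [0.638  0.1444] r 0.0344
0.054 151 [0.6385 0.1446] r 0.0333
0.066 158 [0.6392 0.1447] r 0.0316
0.078 149 [0.6394 0.1447] r 0.0303
0.09 173 [0.64   0.1447] r 0.0286
0.102 428 [0.6417 0.1448] r 0.021
0.114 65 [0.6405 0.1448] r 0.0118
0.126 52 [0.6415 0.1448] r 0.0113
0.138 56 [0.642  0.1449] r 0.0112
0.15 67 [0.646  0.1443] r 0.01
0.162 61 [0.643  0.1472] r 0.0114
0.174 71 [0.6378 0.1442] r 0.0163
0.186 61 [0.6387 0.1461] r 0.0157
0.198 185 [0.6464 0.1435] r 0.0095
```

```bash
python3 - <<'E'
from h import *
z0=np.load("scene0.npz"); c=z0["c"]; d=z0["d"]
for nm,x,y,h in(("red",.527,-.298,.18),("c",.4515,.0585,.155),("d",.44,-.201,.18)):
  for z in np.arange(.012,h,.024):
    m=(d>0)&(abs(c[...,2]-z)<.006)&(np.hypot(c[...,0]-x,c[...,1]-y)<.045)
    q=c[m]; A=np.c_[2*q[:,:2],np.ones(len(q))]; s=np.linalg.lstsq(A,(q[:,:2]**2).sum(1),rcond=None)[0]
    print(nm,round(z,3),len(q),s[:2].round(4),"r",np.sqrt(s[2]+s[0]**2+s[1]**2).round(4))
E
```

```text
red 0.012 85 [ 0.5279 -0.2987] r 0.033
red 0.036 128 [ 0.5277 -0.2993] r 0.0324
red 0.06 122 [ 0.5277 -0.2996] r 0.0294
red 0.084 176 [ 0.5294 -0.2984] r 0.0178
red 0.108 45 [ 0.5282 -0.299 ] r 0.0109
red 0.132 47 [ 0.5276 -0.2994] r 0.0112
red 0.156 53 [ 0.528  -0.2992] r 0.0109
c 0.012 81 [0.4519 0.059 ] r 0.03
c 0.036 112 [0.4525 0.0594] r 0.0278
c 0.06 141 [0.4538 0.0595] r 0.0228
c 0.084 36 [0.4536 0.0596] r 0.0104
c 0.108 49 [0.4531 0.0593] r 0.0108
c 0.132 46 [0.4528 0.0594] r 0.0111
d 0.012 81 [ 0.4399 -0.2016] r 0.0333
d 0.036 112 [ 0.4399 -0.2015] r 0.0323
d 0.06 111 [ 0.4402 -0.2012] r 0.0293
d 0.084 156 [ 0.4413 -0.2002] r 0.0174
d 0.108 41 [ 0.4411 -0.201 ] r 0.0101
d 0.132 43 [ 0.4409 -0.2005] r 0.0101
d 0.156 48 [ 0.4404 -0.2007] r 0.0104
```

Request:
carry_out --motion '[[[0, 0.005, 0], 0], [[0, 0.005, 0], 0], [[0, 0.005, 0], 0], [[0, 0.005, 0], 0]]' --force 5

```text
time_s: 6.9
ee_pos: [0.6445, 0.1442, 0.149]
eef_rot: [-3.141, -0.003, 0.0]
force: [-0.6, 0.5, 7.6]
grip_width: 0.0263
grip_force: 5.0
```

```bash
python3 ax.py .1434 .15
```

```text
[0.6445 0.1442 0.149 ] [-0.6  0.5  7.6]
0.03 93 [0.6394 0.1444] r 0.0323
0.042 117 [0.638  0.1445] r 0.0343
0.054 157 [0.6383 0.1444] r 0.0334
0.066 152 [0.6392 0.1444] r 0.0316
0.078 152 [0.6394 0.1443] r 0.0302
0.09 172 [0.6403 0.1443] r 0.0282
0.102 424 [0.6415 0.1443] r 0.021
0.114 59 [0.6397 0.1439] r 0.0122
0.126 55 [0.641  0.1441] r 0.0114
0.138 60 [0.6414 0.1443] r 0.0113
```

Request:
carry_out --motion '[[[0, 0, 0], 0], [[0, 0, 0], 0], [[0, 0, -0.02], 0], [[0.02, 0.005, -0.02], 0], [[0.02, 0.005, -0.02], 0], [[0.02, 0.005, -0.01], 0], [[0.02, 0.005, 0], 0], [[0.02, 0.005, 0], 0], [[0.02, 0.005, 0], 0]]' --force 20

```text
time_s: 7.85
ee_pos: [0.6484, 0.1432, 0.1484]
eef_rot: [-3.141, -0.002, 0.0]
force: [0.6, 0.8, 5.9]
grip_width: 0.0252
grip_force: 20.0
```

Request:
carry_out --motion '[[[0, 0, 0], 0], [[0, 0, 0], 0], [[0, 0, 0], 0], [[0, 0, 0], 0], [[0, 0, 0], 0], [[0, 0, 0], 0]]' --hand -0.2

```text
time_s: 8.45
ee_pos: [0.6479, 0.143, 0.1474]
eef_rot: [3.142, 0.0, 0.0]
force: [0.3, 0.9, -0.2]
grip_width: 0.0564
grip_force: 0.0
```

```bash
python3 ax.py .1434 .15
```

```text
[0.6479 0.143  0.1474] [ 0.3  0.9 -0.2]
0.03 88 [0.6474 0.143 ] r 0.0331
0.042 126 [0.6473 0.1432] r 0.0341
0.054 158 [0.6471 0.1432] r 0.0331
0.066 171 [0.6473 0.1431] r 0.0316
0.078 155 [0.6471 0.1432] r 0.0302
0.09 189 [0.6475 0.1433] r 0.0282
0.102 424 [0.6494 0.1434] r 0.0203
0.114 60 [0.6471 0.1432] r 0.0115
0.126 57 [0.6471 0.1431] r 0.0115
0.138 60 [0.6472 0.1432] r 0.0114
```

Request:
carry_out --motion '[[[0, 0, 0], 0], [[0, 0, 0], 0], [[0, 0, 0], 0], [[0, 0, 0], 0], [[0, 0, 0], 0], [[0, 0, -0.01], 0], [[0, 0, -0.015], 0], [[-0.014, 0, -0.015], 0], [[-0.0275, 0, -0.015], 0], [[-0.0275, 0, -0.015], 0], [[-0.0275, 0, -0.005], 0], [[-0.0275, 0, 0.003], 0]]' --hand 1 --force 30

```text
time_s: 9.7
ee_pos: [0.6428, 0.143, 0.1474]
eef_rot: [-3.141, -0.002, 0.0]
force: [2.5, 0.5, 6.1]
grip_width: 0.0248
grip_force: 30.0
```

Request:
carry_out --motion '[[[0, 0, 0], 0], [[0, 0, 0], 0], [[0, 0, 0], 0], [[0, 0, 0], 0], [[0, 0, 0], 0], [[0, 0, 0], 0], [[0, 0, 0], 0]]' --hand -0.2

```text
time_s: 10.4
ee_pos: [0.6424, 0.143, 0.1468]
eef_rot: [-3.142, 0.0, 0.0]
force: [0.4, 0.8, -1.1]
grip_width: 0.0563
grip_force: 0.0
```

```bash
python3 ax.py .1434 .15
```

```text
[0.6424 0.143  0.1468] [ 0.4  0.8 -1.1]
0.03 86 [0.6421 0.1428] r 0.0336
0.042 124 [0.642  0.1427] r 0.0344
0.054 167 [0.642  0.1428] r 0.0333
0.066 154 [0.6422 0.1428] r 0.0318
0.078 166 [0.6424 0.1428] r 0.0302
0.09 183 [0.6426 0.1429] r 0.0283
0.102 422 [0.644  0.1431] r 0.0205
0.114 58 [0.6433 0.1429] r 0.0108
0.126 55 [0.6422 0.1428] r 0.0116
0.138 65 [0.6424 0.1428] r 0.0113
```

Request:
carry_out --motion '[[[0, 0, -0.15], 0], [[0, 0, -0.35], 0], [[0, 0, -0.47], 0], [[-0.2, 0.09, -0.47], 0], [[-0.43, 0.19, -0.47], 0], [[-0.65, 0.29, -0.47], 0], [[-0.87, 0.38, -0.47], 0], [[-0.952, 0.42, -0.47], 0], [[-0.952, 0.42, -0.47], 0], [[-0.952, 0.42, -0.47], 0], [[-0.952, 0.42, -0.47], 0]]'

```text
time_s: 11.55
ee_pos: [0.4527, 0.0592, 0.2408]
eef_rot: [-3.142, 0.0, 0.0]
force: [-0.5, -0.5, 1.1]
grip_width: 0.0564
grip_force: 0.0
```

```bash
python3 w.py w2 .145 .16
```

```text
tcp [0.4527 0.0592 0.2408] cam [0.535 0.059 0.421]
[  0  23  65  14 626] [0.6084 0.254  0.1525] mid [0.6084 0.257  0.1525] ext [0.006 0.064 0.015]
[242 187  27  26 537] [0.454  0.0587 0.1538] mid [0.452  0.0583 0.1522] ext [0.027 0.026 0.01 ]
```

Request:
carry_out --motion '[[[0, 0.002, 0.2], 0], [[0, 0.002, 0.4], 0], [[0, 0.002, 0.58], 0], [[0, 0.002, 0.67], 0], [[0, 0.002, 0.7], 0], [[0, 0.002, 0.7], 0], [[0, 0.002, 0.7], 0]]'

```text
time_s: 12.3
ee_pos: [0.4527, 0.0587, 0.1017]
eef_rot: [-3.142, -0.001, 0.0]
force: [-0.7, -0.5, -0.4]
grip_width: 0.0559
grip_force: 0.0
```

Request:
carry_out --motion '[[[0, 0, 0], 0], [[0, 0, 0], 0], [[0, 0, 0], 0], [[0, 0, 0], 0], [[0, 0, 0], 0], [[0, 0, 0], 0], [[0, 0, 0], 0], [[0, 0, -0.05], 0], [[0, 0, -0.12], 0], [[0, 0, -0.2], 0], [[0, 0, -0.25], 0], [[0, 0, -0.25], 0]]' --hand 1 --force 40

```text
time_s: 13.5
ee_pos: [0.4525, 0.0586, 0.1521]
eef_rot: [-3.142, -0.002, 0.0]
force: [0.3, -0.6, -3.1]
grip_width: 0.0244
grip_force: 40.0
```

Request:
carry_out --motion '[[[0.04, 0.003, 0], 0], [[0.12, 0.008, 0], 0], [[0.23, 0.013, 0], 0], [[0.35, 0.02, 0], 0], [[0.47, 0.027, 0], 0], [[0.59, 0.034, 0], 0], [[0.7, 0.04, 0], 0], [[0.8, 0.045, 0], 0], [[0.88, 0.05, 0], 0], [[0.93, 0.051, 0], 0], [[0.945, 0.051, 0], 0], [[0.945, 0.051, 0], 0]]'

```text
time_s: 14.7
ee_pos: [0.6409, 0.0483, 0.1497]
eef_rot: [3.142, 0.002, 0.0]
force: [-0.1, 0.1, -1.2]
grip_width: 0.025
grip_force: 40.0
```

```bash
python3 ax.py .0484 .16
```

```text
[0.6409 0.0483 0.1497] [-0.1  0.1 -1.2]
0.054 85 [0.6403 0.0483] r 0.0295
0.066 113 [0.6405 0.0484] r 0.0303
0.078 149 [0.6408 0.0486] r 0.0289
0.09 145 [0.6408 0.0484] r 0.0274
0.102 142 [0.6406 0.0484] r 0.026
0.114 320 [0.6428 0.0493] r 0.0192
0.126 67 [0.6409 0.0483] r 0.0118
0.138 54 [0.6415 0.0485] r 0.0109
0.15 52 [0.6412 0.0484] r 0.0114
```

Request:
carry_out --motion '[[[0.003, 0, 0.03], 0], [[0.003, 0, 0.07], 0], [[0.003, 0, 0.105], 0], [[0.003, 0, 0.125], 0], [[0.003, 0, 0.135], 0], [[0.003, 0, 0.142], 0], [[0.003, 0, 0.142], 0], [[0.003, 0, 0.142], 0]]'

```text
time_s: 15.55
ee_pos: [0.6419, 0.0484, 0.1232]
eef_rot: [-3.142, -0.001, 0.0]
force: [-0.7, 1.1, 4.1]
grip_width: 0.0249
grip_force: 40.0
```

Request:
carry_out --motion '[[[0, 0, 0], 0], [[0, 0, 0], 0], [[0, 0, 0], 0], [[0, 0, 0], 0], [[0, 0, 0], 0], [[0, 0, 0], 0]]' --hand -0.2

```text
time_s: 16.15
ee_pos: [0.6416, 0.0484, 0.1224]
eef_rot: [-3.142, 0.0, 0.0]
force: [-0.1, 0.8, -0.3]
grip_width: 0.0565
grip_force: 0.0
```

```bash
python3 ax.py .0484 .14
```

```text
[0.6416 0.0484 0.1224] [-0.1  0.8 -0.3]
0.03 81 [0.6406 0.0483] r 0.0302
0.042 126 [0.6413 0.0486] r 0.0299
0.054 136 [0.6413 0.0486] r 0.0285
0.066 131 [0.6417 0.0487] r 0.0267
0.078 150 [0.6415 0.0487] r 0.0251
0.09 288 [0.6426 0.049 ] r 0.0184
0.102 49 [0.6416 0.0489] r 0.0112
0.114 53 [0.6414 0.0487] r 0.0114
0.126 66 [0.6544 0.0583] r 0.0135
0.138 63 [0.6235 0.0518] r 0.0289
```

Request:
carry_out --motion '[[[0, 0, -0.2], 0], [[0, 0, -0.42], 0], [[0, 0, -0.588], 0], [[-0.18, -0.12, -0.588], 0], [[-0.38, -0.26, -0.588], 0], [[-0.58, -0.4, -0.588], 0], [[-0.78, -0.54, -0.588], 0], [[-0.95, -0.65, -0.588], 0], [[-1, -0.68, -0.588], 0], [[-1, -0.68, -0.588], 0], [[-1, -0.68, -0.588], 0]]'

```text
time_s: 17.3
ee_pos: [0.4424, 0.184, 0.2402]
eef_rot: [3.142, -0.0, 0.0]
force: [0.2, 0.4, -0.2]
grip_width: 0.0562
grip_force: 0.0
```

```bash
python3 w.py w3 .12 .14
```

```text
tcp [0.4424 0.184  0.2402] cam [0.524 0.184 0.42 ]
[144  21  54   8 255] [0.6045 0.2589 0.1359] mid [0.6043 0.2583 0.1343] ext [0.004 0.048 0.011]
[242 185  24  24 454] [0.4395 0.1845 0.1288] mid [0.4384 0.1844 0.1272] ext [0.026 0.025 0.011]
```

Request:
carry_out --motion '[[[-0.023, -0.002, 0.2], 0], [[-0.023, -0.002, 0.4], 0], [[-0.023, -0.002, 0.6], 0], [[-0.023, -0.002, 0.74], 0], [[-0.023, -0.002, 0.8], 0], [[-0.023, -0.002, 0.816], 0], [[-0.023, -0.002, 0.816], 0], [[-0.023, -0.002, 0.816], 0]]'

```text
time_s: 18.15
ee_pos: [0.4379, 0.1849, 0.0781]
eef_rot: [-3.141, -0.002, -0.0]
force: [1.2, 0.3, 0.2]
grip_width: 0.0568
grip_force: 0.0
```

Request:
carry_out --motion '[[[0, 0, 0], 0], [[0, 0, 0], 0], [[0, 0, 0], 0], [[0, 0, 0], 0], [[0, 0, 0], 0], [[0, 0, 0], 0], [[0, 0, 0], 0], [[0, 0, -0.05], 0], [[0, 0, -0.15], 0], [[0, 0, -0.25], 0], [[0, 0, -0.3], 0], [[0, 0, -0.3], 0]]' --hand 1 --force 40

```text
time_s: 19.35
ee_pos: [0.4374, 0.1849, 0.1381]
eef_rot: [-3.141, -0.002, 0.0]
force: [-0.2, 0.4, -1.7]
grip_width: 0.0249
grip_force: 40.0
```

Request:
carry_out --motion '[[[0.02, 0.04, 0], 0], [[0.06, 0.12, 0], 0], [[0.115, 0.23, 0], 0], [[0.175, 0.35, 0], 0], [[0.235, 0.47, 0], 0], [[0.295, 0.59, 0], 0], [[0.35, 0.7, 0], 0], [[0.4, 0.8, 0], 0], [[0.44, 0.875, 0], 0], [[0.465, 0.925, 0], 0], [[0.465, 0.925, 0], 0]]'

```text
time_s: 20.45
ee_pos: [0.5301, -0.0011, 0.1363]
eef_rot: [-3.142, 0.001, -0.001]
force: [-0.2, 0.5, -1.2]
grip_width: 0.0246
grip_force: 40.0
```

Request:
carry_out --motion '[[[0.03, 0.013, 0], 0], [[0.09, 0.038, 0], 0], [[0.17, 0.072, 0], 0], [[0.26, 0.11, 0], 0], [[0.35, 0.148, 0], 0], [[0.43, 0.18, 0], 0], [[0.5, 0.21, 0], 0], [[0.54, 0.23, 0], 0], [[0.553, 0.233, 0], 0], [[0.553, 0.233, 0], 0], [[0.553, 0.233, 0], 0]]'

```text
time_s: 21.55
ee_pos: [0.6403, -0.0464, 0.1369]
eef_rot: [-3.142, 0.0, 0.001]
force: [-0.4, -1.1, -2.0]
grip_width: 0.0248
grip_force: 40.0
```

```bash
python3 ax.py -.0466 .16
```

```text
[ 0.6403 -0.0464  0.1369] [-0.4 -1.1 -2. ]
0.066 72 [ 0.641  -0.0458] r 0.0252
0.078 123 [ 0.6403 -0.0462] r 0.0259
0.09 131 [ 0.6406 -0.046 ] r 0.0242
0.102 125 [ 0.6405 -0.0461] r 0.0226
0.114 215 [ 0.6421 -0.0452] r 0.0166
0.126 48 [ 0.641 -0.046] r 0.0111
0.138 50 [ 0.6375 -0.049 ] r 0.0156
0.15 56 [ 0.6288 -0.0466] r 0.0227
```

Request:
carry_out --motion '[[[0.003, 0.002, 0.04], 0], [[0.003, 0.002, 0.09], 0], [[0.003, 0.002, 0.14], 0], [[0.003, 0.002, 0.17], 0], [[0.003, 0.002, 0.182], 0], [[0.003, 0.002, 0.19], 0], [[0.003, 0.002, 0.193], 0], [[0.003, 0.002, 0.193], 0]]'

```text
time_s: 22.4
ee_pos: [0.6416, -0.0472, 0.0991]
eef_rot: [3.141, -0.002, 0.0]
force: [-0.9, 0.8, 4.2]
grip_width: 0.0248
grip_force: 40.0
```

Request:
carry_out --motion '[[[0, 0, 0], 0], [[0, 0, 0], 0], [[0, 0, 0], 0], [[0, 0, 0], 0], [[0, 0, 0], 0], [[0, 0, 0], 0]]' --hand -0.2

```text
time_s: 23.0
ee_pos: [0.6412, -0.0472, 0.0982]
eef_rot: [3.142, 0.0, 0.0]
force: [-0.5, -0.4, 1.0]
grip_width: 0.0564
grip_force: 0.0
```

```bash
python3 ax.py -.0466 .11
```

```text
[ 0.6412 -0.0472  0.0982] [-0.5 -0.4  1. ]
0.03 75 [ 0.6395 -0.0472] r 0.0275
0.042 120 [ 0.6412 -0.0467] r 0.0255
0.054 114 [ 0.6407 -0.0469] r 0.0242
0.066 121 [ 0.641  -0.0467] r 0.0221
0.078 188 [ 0.6418 -0.0466] r 0.0164
0.09 50 [ 0.6413 -0.0467] r 0.0113
0.102 49 [ 0.6305 -0.0401] r 0.0211
```

Request:
carry_out --motion '[[[0, 0, -0.2], 0], [[0, 0, -0.42], 0], [[0, 0, -0.6], 0], [[-0.1, 0, -0.65], 0], [[-0.3, 0.02, -0.65], 0], [[-0.52, 0.03, -0.65], 0], [[-0.74, 0.05, -0.65], 0], [[-0.92, 0.06, -0.65], 0], [[-0.974, 0.064, -0.65], 0], [[-0.974, 0.064, -0.65], 0], [[-0.974, 0.064, -0.65], 0]]'

```text
time_s: 24.15
ee_pos: [0.4473, -0.0601, 0.2285]
eef_rot: [3.141, -0.001, 0.0]
force: [0.6, -0.0, 0.5]
grip_width: 0.0564
grip_force: 0.0
```

```bash
python3 w.py w4 .093 .115
```

```text
tcp [ 0.4473 -0.0601  0.2285] cam [ 0.529 -0.06   0.409]
[  24    0   57   33 1333] [0.6266 0.1361 0.1024] mid [0.6274 0.1414 0.104 ] ext [0.029 0.056 0.022]
[128   0  32  17 255] [0.6313 0.0446 0.1014] mid [0.6321 0.0495 0.1038] ext [0.014 0.031 0.022]
[230   0  23  13 182] [ 0.6305 -0.0477  0.1036] mid [ 0.6325 -0.0471  0.1039] ext [0.009 0.022 0.022]
[461 108  24  23 319] [ 0.5276 -0.2907  0.1044] mid [ 0.5273 -0.2936  0.104 ] ext [0.023 0.014 0.022]
[243 178  24  23 425] [ 0.449  -0.0606  0.1037] mid [ 0.4479 -0.0605  0.102 ] ext [0.026 0.026 0.012]
```

Aligned. Descend to TCP z≈0.054 (above the 44 mm head) and grip.

Request:
carry_out --motion '[[[0.002, 0.002, 0.2], 0], [[0.002, 0.002, 0.4], 0], [[0.002, 0.002, 0.6], 0], [[0.002, 0.002, 0.76], 0], [[0.002, 0.002, 0.84], 0], [[0.002, 0.002, 0.87], 0], [[0.002, 0.002, 0.87], 0], [[0.002, 0.002, 0.87], 0]]'

```text
time_s: 25.0
ee_pos: [0.4476, -0.0605, 0.0549]
eef_rot: [3.141, -0.001, 0.0]
force: [0.1, 0.1, 0.9]
grip_width: 0.0564
grip_force: 0.0
```

Request:
carry_out --motion '[[[0, 0, 0], 0], [[0, 0, 0], 0], [[0, 0, 0], 0], [[0, 0, 0], 0], [[0, 0, 0], 0], [[0, 0, 0], 0], [[0, 0, 0], 0], [[0, 0, -0.05], 0], [[0, 0, -0.17], 0], [[0, 0, -0.3], 0], [[0, 0, -0.4], 0], [[0, 0, -0.4], 0]]' --hand 1 --force 40

```text
time_s: 26.2
ee_pos: [0.4478, -0.0607, 0.1368]
eef_rot: [3.141, -0.004, 0.0]
force: [-1.1, -0.9, -1.5]
grip_width: 0.0246
grip_force: 40.0
```

Request:
carry_out --motion '[[[0.04, 0.02, 0], 0], [[0.12, 0.06, 0], 0], [[0.23, 0.11, 0], 0], [[0.35, 0.17, 0], 0], [[0.47, 0.22, 0], 0], [[0.59, 0.28, 0], 0], [[0.71, 0.33, 0], 0], [[0.82, 0.37, 0], 0], [[0.91, 0.4, 0], 0], [[0.964, 0.405, 0], 0], [[0.964, 0.405, 0], 0], [[0.964, 0.405, 0], 0]]'

```text
time_s: 27.4
ee_pos: [0.6391, -0.1414, 0.1325]
eef_rot: [-3.141, 0.002, 0.0]
force: [-0.5, 0.3, -1.0]
grip_width: 0.0248
grip_force: 40.0
```

```bash
python3 ax.py -.1416 .16
```

```text
[ 0.6391 -0.1414  0.1325] [-0.5  0.3 -1. ]
0.078 31 [ 0.6387 -0.1412] r 0.0214
0.09 99 [ 0.639  -0.1411] r 0.0219
0.102 113 [ 0.6394 -0.1409] r 0.0201
0.114 135 [ 0.6401 -0.1402] r 0.017
0.126 78 [ 0.6392 -0.1405] r 0.0125
0.138 42 [ 0.629  -0.1394] r 0.0207
0.15 49 [ 0.6272 -0.1454] r 0.0235
```

Request:
carry_out --motion '[[[0.006, 0.002, 0.06], 0], [[0.006, 0.002, 0.14], 0], [[0.006, 0.002, 0.21], 0], [[0.006, 0.002, 0.25], 0], [[0.006, 0.002, 0.27], 0], [[0.006, 0.002, 0.28], 0], [[0.006, 0.002, 0.285], 0], [[0.006, 0.002, 0.285], 0], [[0.006, 0.002, 0.285], 0]]'

```text
time_s: 28.35
ee_pos: [0.641, -0.1419, 0.0777]
eef_rot: [3.141, -0.001, 0.0]
force: [-0.1, -0.2, -1.4]
grip_width: 0.0248
grip_force: 40.0
```

No contact yet (force z still −1.4 N), so lower a little more, then release.

Request:
carry_out --motion '[[[0, 0, 0.005], 0], [[0, 0, 0.01], 0], [[0, 0, 0.012], 0], [[0, 0, 0.012], 0]]'

```text
time_s: 28.75
ee_pos: [0.6416, -0.142, 0.0765]
eef_rot: [3.141, -0.003, 0.0]
force: [-2.8, 0.8, 9.3]
grip_width: 0.0248
grip_force: 40.0
```

Request:
carry_out --motion '[[[0, 0, 0], 0], [[0, 0, 0], 0], [[0, 0, 0], 0], [[0, 0, 0], 0], [[0, 0, 0], 0], [[0, 0, 0], 0]]' --hand -0.2

```text
time_s: 29.35
ee_pos: [0.6408, -0.1418, 0.0748]
eef_rot: [-3.142, 0.0, 0.0]
force: [-0.1, -0.2, -0.1]
grip_width: 0.0563
grip_force: 0.0
```

```bash
python3 ax.py -.1416 .09
```

```text
[ 0.6408 -0.1418  0.0748] [-0.1 -0.2 -0.1]
0.03 71 [ 0.6412 -0.1416] r 0.022
0.042 99 [ 0.6409 -0.1418] r 0.0211
0.054 89 [ 0.6417 -0.1414] r 0.0186
0.066 123 [ 0.6418 -0.1415] r 0.0145
0.078 50 [ 0.6373 -0.147 ] r 0.0181
```

Retract up, then back, and check.

Request:
carry_out --motion '[[[0, 0, -0.2], 0], [[0, 0, -0.42], 0], [[0, 0, -0.64], 0], [[0, 0, -0.85], 0], [[-0.2, 0, -0.85], 0], [[-0.42, 0, -0.85], 0], [[-0.64, 0, -0.85], 0], [[-0.86, 0, -0.85], 0], [[-1, 0, -0.85], 0], [[-1, 0, -0.85], 0], [[-1, 0, -0.85], 0]]'

```text
time_s: 30.5
ee_pos: [0.4411, -0.142, 0.2454]
eef_rot: [3.141, -0.001, -0.0]
force: [1.1, -0.1, -0.5]
grip_width: 0.0569
grip_force: 0.0
```

```bash
python3 - <<'E'
from h import *
p,d=camera("scene"); cv2.imwrite("pics/s9.png",p); p,d=camera("top"); cv2.imwrite("pics/t9.png",p); c=cloud("top",d)
for y,h in((.1434,.202),(.0484,.177),(-.0466,.152),(-.1416,.127)):
    m=(d>0)&(abs(c[...,2]-h)<.007)&(abs(c[...,1]-y)<.04)&(abs(c[...,0]-.64)<.06); q=c[m]
    print(m.sum(),q.mean(0).round(4),((q.min(0)+q.max(0))/2).round(4))
print(finder.pinpoint("top","wax_tin")[:1])
E
```

```text
115 [0.6403 0.1422 0.2   ] [0.6411 0.1424 0.2003]
111 [0.6393 0.0486 0.1753] [0.6407 0.0485 0.1753]
109 [ 0.6395 -0.0464  0.15  ] [ 0.6403 -0.046   0.1511]
98 [ 0.6397 -0.1408  0.1254] [ 0.6401 -0.1416  0.1256]
[{'location': [372.4, 137.6], 'conf': 0.67}]
```

View pics/s9.png

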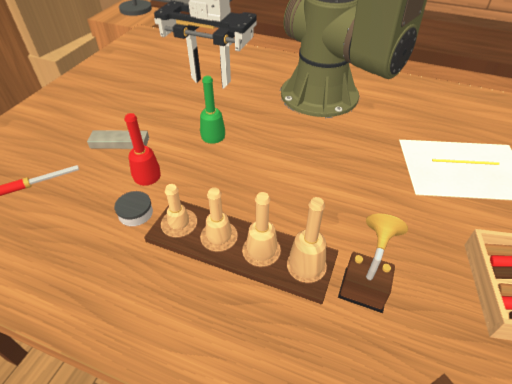

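All four mallets stand on their pads in order: d beside the speaker at (308,255), then c (262,240), b (218,230) and a at (178,215) by the tin. Tin (133,208) is where it was, and the robot is clear.

```bash
python3 -c "
from station import ctrl
print(ctrl.hand_in())"
```

```text
the job is handed in; nothing more can be done
None
```

The job is handed in: all four mallets stand handle up on their pads, largest beside the horn speaker down to smallest at the wax tin's end, each measured within about 2 mm of its pad's centre, with none knocked over, the tin unmoved in the final picture, and about 31 s of the 99 s used.

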